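Hang the carved bird on the finishing hook

TASK

Pick up the carved wooden bird and hang it by its brass stirrup on the blue side-opening hook of the finishing stand: bring the stirrup's bar in sideways through the hook's mouth, then lower it gently until it rests in the throat, let go and leave the bird hanging still. The hook's height is set differently each time, so find it by sight or touch first; do not knock the bird against the stand, and leave the other things on the bench where they are.

Things in the scene. Friction and masses are not known exactly. Their poses are not given: they have to be found in the camera images.
- bird: Pale carved wooden bird, 0.15 to 0.31 kg, standing on a flat foot (80 x 44 x 24 mm high). Origin: at the foot's underside, below the stirrup's bar; +x towards the head, z up. From x = -130 mm (tail end) to 70 mm (head) plus a 20 mm beak, 50 mm wide; body up to z = 72 mm, head up to 86 mm at x = 50 mm. It balances within 6 mm of the bar, so it hangs nearly level.
- bar (a point): Middle of the bar of the bird's brass stirrup, on its axis: (0, 0, 130 mm) in the bird's frame, axes as the bird's. The stirrup is 8 mm round wire standing over the back: two uprights at y = +-22 mm (36 mm clear between them), joined at the top by this level bar along y.
- tail (a point): Place to grip: middle of the tail, (-95, 0, 50 mm) in the bird's frame, axes as the bird's. The tail is a level straight bar, 20 mm wide (y), 24 mm high (z = 38 to 62 mm), free from x = -130 to -50 mm. Gripped here, the gripper stays clear of the hook while the bird goes head first into the mouth.
- stand: Fixed finishing stand. Origin: on the bench straight below the middle of the hook's throat; +x runs level from the mouth into the hook (the bar is brought in along +x), z up. On its post a carriage with the blue hook is clamped 0 to 48 mm above its lowest place; this height h is NOT reported: find it by touch (press lightly on the hook's flat top; it holds against over 50 N) or by sight.
- throat_low (a point): Middle of the throat's floor if h were 0: (0, 0, 165 mm) in the stand's frame; the real floor is h higher. The hook is a flat blue C, 12 mm thick (y). With h: floor 165 + h above the bench; lip (x = -17 to -9 mm) up to 181 + h; overhang (x = -22 to 19 mm) 197 to 221 + h, flat top; back wall x = 9 to 19 mm. Mouth gap 16 mm, throat 18 mm wide. A seated bar's axis is at 169 + h.
- post (a point): Foot of the stand's steel post, (70, -105 mm, 0) in the stand's frame, on a base plate 130 x 120 x 14 mm centred here. The post is 18 mm thick, 311 mm high with its black ball. An L-shaped arm, 10 mm thick and 24 mm high, level with the hook's overhang, joins them: from the post along -x to x = 14 mm, then along +y to the hook's back.
- gouge: carving gouge lying on the bench, 215 mm long, 25 mm thick, pale handle; origin on the bench under the ferrule, +x along the blade
- knife: carving knife lying on the bench, 185 mm long, 25 mm thick, dark handle; origin on the bench under the ferrule, +x along the blade
- cat: small carved cat standing on a 50 mm square foot, 120 mm high; origin under its centre
- blank: uncarved pale wood block 70 x 110 x 45 mm; origin under its centre
- brush: flat brush lying on the bench; origin on the bench below its middle
There are look-alikes about, which are no part of the job. What is shaped like the bird but green or red is not meant.

How it is judged:
By the outcome, as a careful person would: the job done as asked, in the order asked, and still so for the second after the job is handed in, with the robot touching nothing.
It also fails if it takes over 54 s, if anything falls off the work surface, if the arm or the gripper's body presses on something with over 40 N, if the wrist force passes 120 N, or if a joint passes its speed limit or range.

ROBOT

A 6-joint arm with a two-finger parallel gripper is mounted at the origin on the work surface. World frame = base frame: x ahead of the robot, y to its left, z up, the work surface at z = 0. Lengths are in m, angles in rad, forces in N, time in s.
With the tool pointing down it reaches from about 0.4 to 0.825 m from the base axis. Payload 7 kg.
Tool frame: the origin (TCP) lies on the centre line of the jaws, within the pads' length; the fingertips stand arm.tip_reach ahead of it and the grasp point (between the pads) lies 5 mm behind it (arm.tip_reach is the distance from the TCP to the fingertips, in m); z points along the fingers, y is the line along which they close (so a half turn about z gives the same grasp; the last joint's range is limited). The gripper opens to 88 mm and grips with 3 to 60 N. Pads are 19 mm wide; open, the fingers measure 130 mm over their backs; the gripper's body (78 mm by 193 mm) begins 47 mm behind the grasp point.
Start: joints at [1.575, 0.359, 0.012, 0, -1.224, -0.288], TCP at [0.189, 0.648, 0.241] pointing down, gripper open.
Joint ranges: [-3.07, 3.07], [-1.43, 2.12], [-1.02, 1.25], [-3.03, 1.67], [-3.05, -0], [-3.03, 3.03]. Speed limits (rad/s): [2.39, 2.39, 3.01, 3.14, 3.14, 3.14].

INTERFACE

Orientations are given as [roll, pitch, yaw] about the fixed x, y, z axes, in that order (R = Rz(yaw) Ry(pitch) Rx(roll)).
In Python, from station import status, optics, order, arm gives the robot as it stands. The module is installed in compiled form; this text tells all that it offers.
- The arm moves only by the shell command python3 -m jog 'ROWS' [FORCE]. ROWS is JSON, a list of rows, each a list of 3 entries, a list of its own where there are three numbers: the gripper command: -1 is shut, 1 is fully open, values between are in proportion, then the shift along the tool's x, y, z in mm, then the turn about the tool's z in rad. A call has 1 to 20 rows; each row is the pose to reach, as a shift and turn from the pose commanded when the call began, along the tool's axes at that moment; what a row does not reach only later rows make up. A row lasts 1/8 s, in which the tool goes at most 62.5 mm and 10.7 degrees, less where a joint would pass 70% of its speed; a pose out of reach is approached as far as the arm can. A call with a gripper value outside its range is refused whole. The fingers move at their own pace and stop on an object; FORCE is the grip in N (left out, the last holds). Time passes only in rows, so rows that repeat a pose let the fingers close. It gives the time, the measured TCP pose, the force, the opening and the grip force at its end, in the units of the state.
- status.get_state(): the state, without advancing time (a new reading comes with each control period).
- optics.grab_frame(name): name is "side" or "top" or "wrist"; returns a dict with "color" (420x560x3 uint8, red, green, blue), "mtx" (3x3 intrinsics, pixels), "cam_to_world" (4x4, takes a point from camera to world coordinates). Camera axes: x right, y down, z forward; pixel columns grow to the right and rows downward; lengths in m; the calibration is good to about 2 mm. A picture is of the moment at which its call begins. There is no depth.
- order.job_done(): hands the job in; it is judged then, once.
The state is a dict: "t": time; "q": joint angles; "qd": joint speeds; "joint_efforts": joint torques, N m; "eef_pos": TCP position; "ee_rot": TCP orientation; "force": force on the tool from outside, world axes, zero at the start; "moment": the same for the moment, N m; "width": finger opening in m; "gripper_force": force on a finger pad.
Only numpy, scipy, OpenCV 4.12 (cv2) and the standard library are available. Lean on these libraries where they do the work, as an engineer would, in place of code of your own. Each camera call takes 0.05 s, during which the arm holds its last target. There are 200 camera calls.

## Working session

There is one attempt and no reset: what is moved stays moved. The work goes in short steps, Python scripts to look and compute and a shell command to move; the robot and the scene stay as the last step left them, time stands still between calls to the robot, and variables do not carry over. Pictures are saved under pics/ and viewed, at most 10 in all, crops included, and the job is handed in when it is done.

```bash
mkdir -p pics; python3 - <<'E'
from station import status, optics, arm
import cv2, numpy as np
s=status.get_state(); print(s['t'],s['eef_pos'],s['ee_rot'],s['width'],arm.tip_reach)
for n in ("side","top"):
    f=optics.grab_frame(n); cv2.imwrite(f"pics/{n}0.png",f["color"][:,:,::-1]); np.savez(f"{n}0.npz",**f)
    print(n,f["mtx"].round(1).tolist(),f["cam_to_world"].round(3).tolist())
E
```

```text
0.0 [0.1888835  0.64754666 0.2396062 ] [ 3.13991200e+00 -1.28440280e-04 -2.83926339e-01] 0.08765326200348406 0.014
side [[516.3, 0.0, 276.1], [0.0, 516.3, 204.8], [0.0, 0.0, 1.0]] [[0.814, -0.353, 0.462, -0.22], [-0.581, -0.518, 0.628, -1.04], [0.017, -0.779, -0.626, 1.119], [0.0, 0.0, 0.0, 1.0]]
top [[460.0, 0.0, 285.2], [0.0, 460.0, 208.7], [0.0, 0.0, 1.0]] [[0.002, -0.995, 0.098, 0.303], [-1.0, -0.002, 0.008, -0.066], [-0.008, -0.098, -0.995, 1.725], [0.0, 0.0, 0.0, 1.0]]
```

View pics/side0.png

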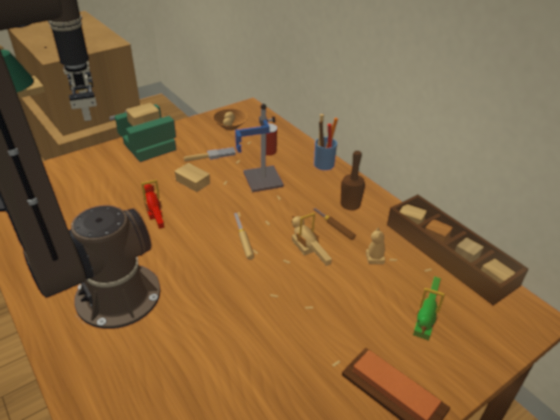

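View pics/top0.png

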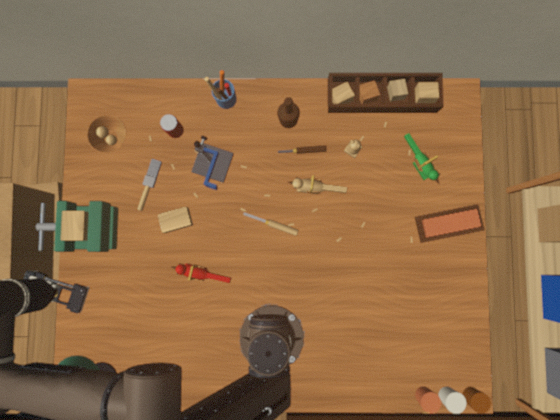

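The bird is at top (318,187), with its head to the left (+y) and tail to the right. The stand is at (212,163) with the blue hook at about (210,175). In the side view the bird is at (308,238) and the hook at (250,135). I'll enlarge both.

```bash
python3 - <<'E'
import cv2, numpy as np
t=cv2.imread("pics/top0.png"); s=cv2.imread("pics/side0.png")
def c(im,x,y,w,h,k): return cv2.resize(im[y:y+h,x:x+w],(w*k,h*k),interpolation=cv2.INTER_CUBIC)
a=np.hstack([c(t,185,130,80,60,5),c(t,280,160,80,60,5)])
b=np.hstack([c(s,215,95,80,60,5),c(s,275,205,80,60,5)])
cv2.imwrite("pics/crop1.png",np.vstack([a,b]))
E
```

```text
(no output)
```

View pics/crop1.png

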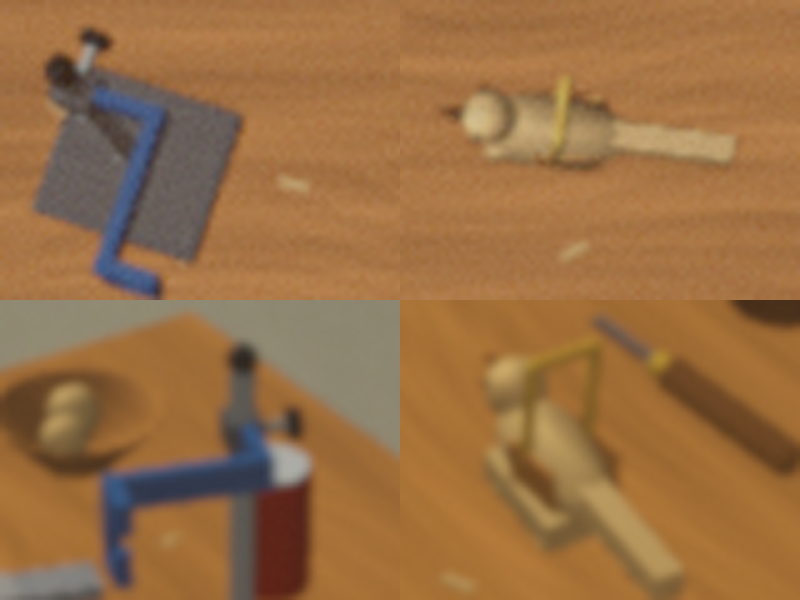

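```bash
cat > h.py <<'E'
import numpy as np
def ray(f,p):
    M=f["cam_to_world"]; d=M[:3,:3]@np.linalg.solve(f["mtx"],[p[0],p[1],1.]); return M[:3,3],d/np.linalg.norm(d)
def onz(f,p,z):
    o,d=ray(f,p); return o+d*(z-o[2])/d[2]
def tri(f,p,g,q):
    a,d=ray(f,p); b,e=ray(g,q); s=np.linalg.lstsq(np.c_[d,-e],b-a,rcond=None)[0]
    u,v=a+d*s[0],b+e*s[1]; return (u+v)/2,np.linalg.norm(u-v)
def totool(s,target,yaw=None):   # mm shift in tool axes, turn about tool z
    from scipy.spatial.transform import Rotation as R
    r=R.from_euler('xyz',s['ee_rot']); out=r.inv().apply(np.array(target)-s['eef_pos'])*1000
    t=None if yaw is None else (-(yaw-s['ee_rot'][2])+np.pi/2)%np.pi-np.pi/2
    return out.round(1),t
E
python3 - <<'E'
from h import *
T=np.load("top0.npz");S=np.load("side0.npz")
def tc(x,y): return (x/5+185-.4,y/5+130-.4)
def tb(x,y): return ((x-400)/5+280-.4,y/5+160-.4)
def sc(x,y): return (x/5+215-.4,(y-300)/5+95-.4)
def sb(x,y): return ((x-400)/5+275-.4,(y-300)/5+205-.4)
# bird
te=onz(T,tb(733,150),.062); tr=onz(T,tb(618,134),.062); yaw=np.arctan2(*(tr-te)[1::-1])
print("tail",te,tr,np.degrees(yaw),np.linalg.norm(tr-te))
print("bar z130",onz(T,tb(565,82),.132),onz(T,tb(558,150),.132))
print("bar tri",tri(T,tb(565,80),S,sb(597,347)),tri(T,tb(558,155),S,sb(527,362)))
# hook
print("plate",[onz(T,tc(*p),.014).round(3).tolist() for p in((240,118),(192,262),(37,210))])
print("Lcorner",tri(T,tc(165,108),S,sc(270,452)))
print("hook back corner",tri(T,tc(96,272),S,sc(130,478)))
print("hook tip",tri(T,tc(160,280),S,sc(117,478)))
for z in(.221,.245,.269): print(z,onz(T,tc(160,285),z),onz(T,tc(100,268),z))
E
```

```text
tail [ 0.5369606  -0.27408246  0.062     ] [ 0.5486288  -0.19039289  0.062     ] 82.06284883279996 0.08449905954266124
bar z130 [ 0.57504143 -0.1482545   0.132     ] [ 0.5269724  -0.14320511  0.132     ]
bar tri (array([ 0.57655615, -0.14825205,  0.13082998]), np.float64(0.0002440379555430529)) (array([ 0.52389127, -0.14382631,  0.14070279]), np.float64(0.003866639565092219))
plate [[0.682, 0.148, 0.014], [0.572, 0.183, 0.014], [0.611, 0.301, 0.014]]
Lcorner (array([0.6308343 , 0.16609755, 0.26704408]), np.float64(0.004299057259841719))
hook back corner (array([0.53436429, 0.20464943, 0.25942584]), np.float64(0.017302728661347938))
hook tip (array([0.51464218, 0.16494685, 0.28635449]), np.float64(0.006944567300372155))
0.221 [0.52408117 0.17362083 0.221     ] [0.53538715 0.2135636  0.221     ]
0.245 [0.52056045 0.16979856 0.245     ] [0.53168602 0.20910397 0.245     ]
0.269 [0.51703973 0.16597629 0.269     ] [0.52798489 0.20464435 0.269     ]
```

The bird's origin is about (0.551, -0.146) with yaw 82°. The stand's origin is about (0.525, 0.190) with yaw 72°. Next I'll move above the hook with the gripper shut.

```bash
python3 -m jog '[[-1,[0,0,-60],0],[-1,[0,0,-120],0],[-1,[50,38,-120],0],[-1,[100,77,-120],0],[-1,[150,115,-120],0],[-1,[200,153,-120],0],[-1,[250,192,-120],0],[-1,[300,230,-120],0],[-1,[350,268,-120],0],[-1,[385,295,-120],0],[-1,[385,295,-120],0],[-1,[385,295,-120],0]]' 20
python3 - <<'E'
from h import *
from station import status,optics
import cv2
s=status.get_state(); print(s['t'],s['eef_pos'],s['ee_rot'],s['force'],s['q'])
f=optics.grab_frame("wrist"); np.savez("w1.npz",**f); cv2.imwrite("pics/w1.png",f["color"][:,:,::-1]); print(f["cam_to_world"].round(3).tolist())
print(totool(s,[.525,.19,.30]))
E
```

```text
t: 1.6
eef_pos: [0.4759, 0.2568, 0.3602]
ee_rot: [3.141, 0.001, -0.285]
force: [0.4, 0.5, -0.1]
width: 0.0007
gripper_force: 0.0
1.6 [0.47589883 0.25683651 0.36022389] [ 3.14123985e+00  5.07669713e-04 -2.84763175e-01] [ 0.38868321  0.46024977 -0.05838992] [ 8.57227317e-01  8.02707865e-02 -8.03360191e-02 -3.19097362e-04
 -1.41072147e+00  4.28856870e-01]
[[-0.282, -0.921, -0.268, 0.548], [-0.959, 0.271, 0.078, 0.236], [0.001, 0.279, -0.96, 0.504], [0.0, 0.0, 0.0, 1.0]]
(array([65.9, 50.3, 60.2]), None)
```

View pics/w1.png

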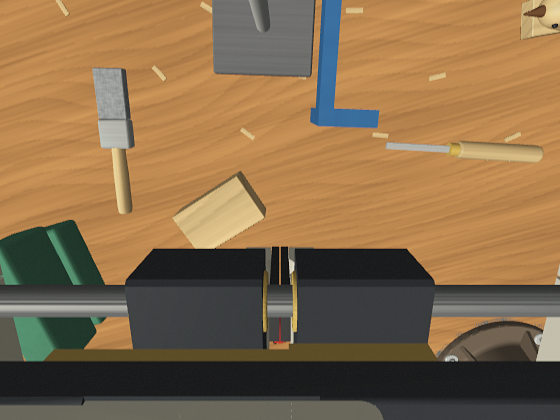

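The wrist view shows the hook's flat top from (311,118) to (379,119), with the mouth to the right. The plate is at (263,38) and the bird's head is at top right (540,12). I'll measure it by blue mask.

```bash
python3 - <<'E'
from h import *
from station import status
import cv2
f=np.load("w1.npz"); s=status.get_state(); print(f["mtx"][0])
hsv=cv2.cvtColor(f["color"],cv2.COLOR_RGB2HSV)
m=((hsv[...,0]>98)&(hsv[...,0]<125)&(hsv[...,1]>120)).astype(np.uint8)
n,l,st,c=cv2.connectedComponentsWithStats(m); print([st[i].tolist() for i in range(1,n) if st[i][4]>100])
for r in (20,60,100,104,108,110,112,114,116,118,120,122,124,126,128): 
    x=np.where(m[r])[0]; print(r,x.min() if len(x) else None,x.max() if len(x) else None, f["color"][r,x[len(x)//2]] if len(x) else None)
for c in (365,372,376): y=np.where(m[:,c])[0]; print(c,y.min(),y.max(), f["color"][y,c].tolist())
for z in (.221,.235,.25,.265):
    a,b=onz(f,(379,119),z),onz(f,(311,116),z); print(z,a,b,np.linalg.norm(a-b),np.degrees(np.arctan2(*(b-a)[1::-1])))
E
```

```text
[348.4763135   0.        279.502007 ]
[[311, 0, 68, 127, 3101]]
20 321 339 [ 59 112 160]
60 319 336 [ 59 112 160]
100 317 333 [ 58 109 155]
104 316 333 [ 58 108 156]
108 311 333 [ 59 111 157]
110 311 368 [ 55 109 157]
112 311 378 [ 58 109 156]
114 311 378 [ 55 109 155]
116 311 377 [ 59 111 157]
118 311 377 [ 58 110 156]
120 311 377 [ 59 110 155]
122 312 377 [ 58 109 156]
124 316 377 [ 58 110 157]
126 348 376 [ 50 108 159]
128 None None None
365 110 249 [[49, 109, 161], [55, 109, 157], [57, 110, 157], [57, 109, 156], [57, 109, 156], [57, 110, 156], [57, 109, 156], [57, 109, 156], [56, 109, 156], [58, 110, 157], [57, 110, 156], [58, 110, 157], [57, 109, 156], [59, 110, 157], [56, 109, 156], [55, 109, 156], [53, 109, 159], [13, 21, 26]]
372 111 126 [[54, 109, 158], [56, 109, 156], [57, 109, 156], [57, 109, 156], [57, 110, 157], [56, 109, 156], [58, 110, 157], [59, 110, 157], [57, 109, 156], [57, 109, 156], [59, 110, 157], [57, 109, 156], [58, 109, 156], [59, 111, 157], [54, 108, 156], [53, 110, 159]]
376 111 126 [[52, 111, 160], [57, 111, 158], [57, 111, 158], [55, 111, 157], [57, 110, 158], [58, 112, 158], [58, 112, 159], [57, 110, 159], [57, 109, 158], [56, 109, 158], [57, 111, 160], [54, 108, 157], [58, 111, 160], [53, 109, 159], [51, 108, 159], [48, 109, 161]]
0.221 [0.51635111 0.16361505 0.221     ] [0.53367387 0.21445293 0.221     ] 0.05370817371955579 71.1837054548425
0.235 [0.51792382 0.16721041 0.235     ] [0.5343898  0.21553385 0.235     ] 0.051051768349488935 71.18370545484261
0.25 [0.51960887 0.17106259 0.25      ] [0.53515687 0.21669198 0.25      ] 0.048205619738703125 71.18370545484257
0.265 [0.52129392 0.17491476 0.265     ] [0.53592393 0.21785011 0.265     ] 0.045359471127917314 71.18370545484254
```

```bash
python3 -m jog '[[-1,[40,27,0],0],[-1,[67,46,0],0],[-1,[67,46,35],0],[-1,[67,46,65],0],[-1,[67,46,70],0],[-1,[67,46,70],0],[-1,[67,46,70],0]]'
python3 -m jog '[[-1,[0,0,2],0],[-1,[0,0,4],0],[-1,[0,0,5],0],[-1,[0,0,6],0],[-1,[0,0,6],0],[-1,[0,0,6],0]]'
```

```text
t: 2.52
eef_pos: [0.5279, 0.1948, 0.2921]
ee_rot: [-3.14, -0.002, -0.283]
force: [0.0, -0.2, -0.2]
width: 0.0002
gripper_force: 0.0
t: 3.28
eef_pos: [0.5275, 0.194, 0.2846]
ee_rot: [3.142, -0.0, -0.284]
force: [1.0, -0.5, -0.3]
width: 0.0005
gripper_force: 0.0
```

```bash
python3 -m jog '[[-1,[0,0,1],0],[-1,[0,0,1.5],0],[-1,[0,0,2],0],[-1,[0,0,2],0]]'
python3 -m jog '[[-1,[0,0,1],0],[-1,[0,0,1.5],0],[-1,[0,0,1.5],0]]'
python3 -m jog '[[-1,[0,0,1],0],[-1,[0,0,1],0],[-1,[0,0,1],0]]'
```

```text
t: 3.78
eef_pos: [0.5274, 0.1941, 0.2825]
ee_rot: [3.142, 0.0, -0.284]
force: [-0.0, 0.5, -0.5]
width: 0.0005
gripper_force: 0.0
t: 4.15
eef_pos: [0.5274, 0.194, 0.281]
ee_rot: [3.141, 0.0, -0.284]
force: [0.9, 0.1, -0.1]
width: 0.0007
gripper_force: 0.0
t: 4.53
eef_pos: [0.5275, 0.1941, 0.2801]
ee_rot: [3.142, -0.0, -0.284]
force: [-0.5, -0.1, -0.2]
width: 0.0001
gripper_force: 0.0
```

```bash
for i in 1 2 ; do :; done; python3 -m jog '[[-1,[0,0,1],0],[-1,[0,0,1],0],[-1,[0,0,1],0]]'
python3 -m jog '[[-1,[0,0,1],0],[-1,[0,0,1],0],[-1,[0,0,1],0]]'
```

```text
t: 4.9
eef_pos: [0.5275, 0.194, 0.2791]
ee_rot: [3.142, -0.0, -0.284]
force: [-0.1, -0.2, -0.7]
width: 0.0009
gripper_force: 0.0
t: 5.28
eef_pos: [0.5274, 0.1941, 0.2781]
ee_rot: [3.142, 0.0, -0.284]
force: [0.4, 0.4, 0.6]
width: 0.0002
gripper_force: 0.0
```

```bash
python3 - <<'E'
from h import *
from station import status, optics
import cv2
f=optics.grab_frame("wrist"); np.savez("w2.npz",**f); cv2.imwrite("pics/w2.png",f["color"][:,:,::-1])
E
```

```text
(no output)
```

View pics/w2.png

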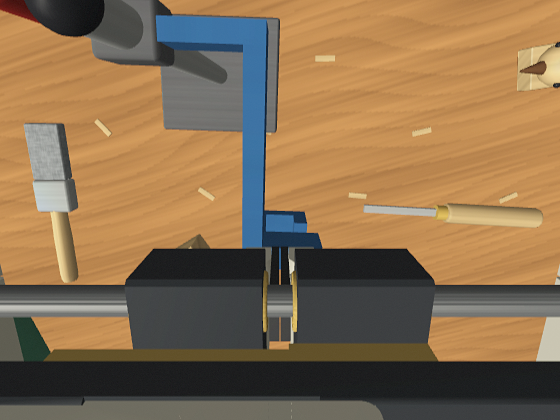

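The overhang's right end is at about col 320, rows 234–249, just ahead of the fingertips at (280,250). The lip shows at (285,222). I'll triangulate that corner against the first wrist view.

```bash
python3 - <<'E'
from h import *
import cv2
f=np.load("w2.npz"); g=np.load("w1.npz")
hsv=cv2.cvtColor(f["color"],cv2.COLOR_RGB2HSV)
m=((hsv[...,0]>98)&(hsv[...,0]<125)&(hsv[...,1]>120))
for r in range(206,254,3):
    x=np.where(m[r])[0]; print(r,x.min(),x.max(),f["color"][r,x.max()-3],f["color"][r,min(x.min()+40,559)])
for q in ((317,234),(319,234),(320,236)): print(q,tri(g,(378.5,110.5),f,q))
for r in(20,40): print(r,np.where(m[r])[0][[0,-1]])
print(tri(g,(340.5,0),f,(0,0))[1] and "", )
cv2.imwrite("pics/w2c.png",cv2.resize(f["color"][200:260,220:340,::-1],None,fx=6,fy=6,interpolation=cv2.INTER_CUBIC))
E
```

```text
206 243 263 [ 61 114 163] [195 143  84]
209 243 263 [ 60 113 163] [206 151  88]
212 243 303 [15 45 73] [27 50 74]
215 243 304 [29 50 74] [ 52  97 141]
218 243 305 [27 51 74] [ 59 112 160]
221 243 305 [29 49 71] [ 59 113 159]
224 243 306 [ 61 115 163] [ 59 112 161]
227 243 306 [ 59 111 160] [ 62 115 162]
230 243 306 [ 58 111 160] [ 61 116 165]
233 243 313 [11 42 70] [27 48 72]
236 243 318 [24 50 74] [27 50 72]
239 243 319 [26 49 74] [27 50 73]
242 243 320 [29 50 75] [25 49 73]
245 243 320 [26 49 74] [27 49 71]
248 243 321 [28 42 56] [27 28 28]
251 279 280 [25 23 24] [28 27 28]
(317, 234) (array([0.52657227, 0.17042819, 0.24157918]), np.float64(0.005975745525718433))
(319, 234) (array([0.52610476, 0.16969734, 0.24021642]), np.float64(0.004987626464018713))
(320, 236) (array([0.52595254, 0.1698318 , 0.24218404]), np.float64(0.00401957489440047))
20 [156 266]
40 [157 267]
```

View pics/w2c.png

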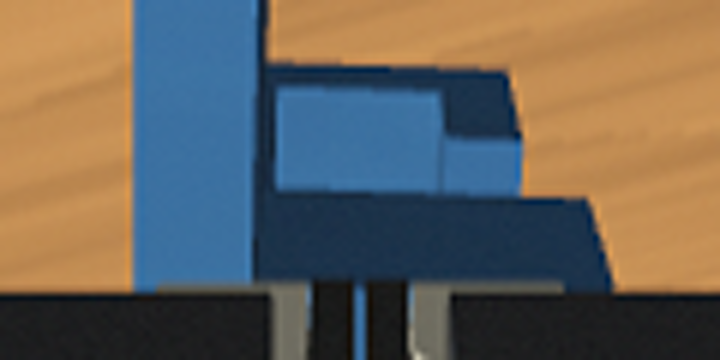

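```bash
python3 - <<'E'
from h import *
f=np.load("w2.npz"); g=np.load("w1.npz")
f2=dict(mtx=f["mtx"],cam_to_world=f["cam_to_world"]+np.array([[0]*4,[0]*4,[0,0,0,.024],[0]*4]))
print(tri(g,(378.5,110.5),f2,(317.8,233.2)))
# arm -x-side top edge x=9 (right) & x=19 (left) ; inner hook corner
print(tri(g,(378.5,110.5),f2,(317.3,233.2)))
E
```

```text
(array([0.52601828, 0.17211611, 0.25763444]), np.float64(0.00019794098750545923))
(array([0.52612792, 0.17229918, 0.2579424 ]), np.float64(5.700367374664318e-05))
```

```bash
python3 -m jog '[[-1,[0,0,1.5],0],[-1,[0,0,3],0],[-1,[0,0,4],0],[-1,[0,0,4],0]]'
python3 -m jog '[[-1,[0,0,1],0],[-1,[0,0,1],0],[-1,[0,0,1],0]]'
```

```text
t: 5.82
eef_pos: [0.5274, 0.194, 0.2739]
ee_rot: [3.141, 0.0, -0.284]
force: [-0.2, 0.1, -0.4]
width: 0.0008
gripper_force: 0.0
t: 6.2
eef_pos: [0.5275, 0.1941, 0.2731]
ee_rot: [-3.142, -0.0, -0.284]
force: [-0.5, 0.1, -1.1]
width: 0.0002
gripper_force: 0.0
```

```bash
python3 -m jog '[[-1,[0,0,1],0],[-1,[0,0,1],0],[-1,[0,0,1],0]]'
```

```text
t: 6.58
eef_pos: [0.5276, 0.1941, 0.2727]
ee_rot: [-3.141, -0.001, -0.284]
force: [-2.3, -0.6, 6.2]
width: 0.0007
gripper_force: 2.8
```

```bash
python3 -m jog '[[-1,[0,0,1],0],[-1,[0,0,1],0],[-1,[0,0,1],0]]'
```

```text
t: 6.95
eef_pos: [0.5276, 0.1941, 0.2726]
ee_rot: [-3.141, -0.001, -0.283]
force: [-5.1, -0.0, 10.9]
width: 0.0006
gripper_force: 5.5
```

Contact is at TCP z 0.2729, so the hook's top is at 0.259 and h ≈ 38 mm, which agrees with the vision estimate. Next I'll go above the tail with the gripper open.

```bash
python3 -m jog '[[-1,[0,0,-50],0],[-1,[0,0,-65],0],[0,[17,52,-65],0.15],[0,[34,104,-65],0.32],[0.3,[51,156,-65],0.5],[0.3,[68,208,-65],0.68],[0.3,[85,260,-65],0.86],[0.3,[100,312,-50],1.03],[0.3,[115,364,-20],1.2],[0.3,[131,414,10],1.37],[0.3,[131,414,20],1.426],[0.3,[131,414,20],1.426],[0.3,[131,414,20],1.426]]' 50
python3 - <<'E'
from h import *
from station import status,optics
import cv2
s=status.get_state(); print(s['t'],s['eef_pos'],s['ee_rot'],s['force'],s['width'])
f=optics.grab_frame("wrist"); np.savez("w3.npz",**f); cv2.imwrite("pics/w3.png",f["color"][:,:,::-1])
E
```

```text
t: 8.57
eef_pos: [0.5377, -0.2398, 0.2517]
ee_rot: [-3.141, -0.0, -1.708]
force: [0.9, 0.5, 0.0]
width: 0.0567
gripper_force: 0.0
8.575 [ 0.53768583 -0.23978115  0.25166766] [-3.14071962e+00 -1.54225361e-04 -1.70774499e+00] [0.87010579 0.48537554 0.03531838] 0.05671850678363611
```

View pics/w3.png

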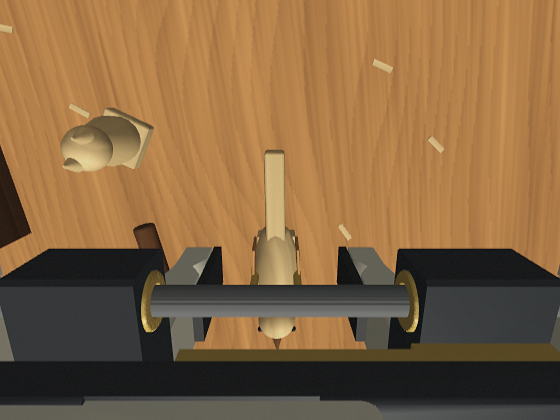

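The tail runs straight up the image, from its end at (275,151) to the body at (275,232), and the beak is at (277,343). The cat, at (105,140), is well to the left. I'll fit the tail edges.

```bash
python3 - <<'E'
from h import *
from station import status
import cv2
f=np.load("w3.npz"); s=status.get_state()
g=cv2.cvtColor(f["color"],cv2.COLOR_RGB2GRAY).astype(float)
L=[];R=[]
for r in range(160,224,4):
    d=np.diff(g[r-1:r+2,255:296].mean(0)); l=255.5+np.argmax(d[:20]); rr=275.5+np.argmin(d[20:]); L.append(l);R.append(rr)
print(L,R)
rs=np.arange(160,224,4.); c=np.polyfit(rs,(np.array(L)+R)/2,1)
col=g[140:165,270:280].mean(1); e=140.5+np.argmax(np.diff(col)); print("end row",e,c)
p0=onz(f,(np.polyval(c,e),e),.062); p1=onz(f,(np.polyval(c,225),225),.062)
v=p1-p0; yaw=np.arctan2(v[1],v[0]); print(p0,np.degrees(yaw))
u=v/np.linalg.norm(v); tail=p0+.035*u; tail[2]=.045; o=p0+.130*u; print("tail",tail,"origin",o)
print(totool(s,tail,yaw))
E
```

```text
[np.float64(264.5), np.float64(264.5), np.float64(264.5), np.float64(264.5), np.float64(264.5), np.float64(264.5), np.float64(264.5), np.float64(265.5), np.float64(265.5), np.float64(265.5), np.float64(265.5), np.float64(265.5), np.float64(265.5), np.float64(265.5), np.float64(265.5), np.float64(265.5)] [np.float64(283.5), np.float64(283.5), np.float64(283.5), np.float64(283.5), np.float64(283.5), np.float64(283.5), np.float64(283.5), np.float64(283.5), np.float64(283.5), np.float64(283.5), np.float64(283.5), np.float64(283.5), np.float64(283.5), np.float64(283.5), np.float64(283.5), np.float64(284.5)]
end row 153.5 [1.43382353e-02 2.71588235e+02]
[ 0.53877888 -0.27160556  0.062     ] 82.65533406521719
tail [ 0.5432532  -0.23689274  0.045     ] origin [ 0.5553978 -0.1426722  0.062    ]
(array([ -3.4,  -4.7, 206.9]), np.float64(-0.008666154707770879))
```

```bash
python3 -m jog '[[0.3,[-3.4,-4.6,40],-0.009],[0.3,[-3.4,-4.6,90],-0.009],[0.3,[-3.4,-4.6,140],-0.009],[0.3,[-3.4,-4.6,180],-0.009],[0.3,[-3.4,-4.6,200],-0.009],[0.3,[-3.4,-4.6,207],-0.009],[0.3,[-3.4,-4.6,207],-0.009],[-0.3,[-3.4,-4.6,207],-0.009],[-1,[-3.4,-4.6,207],-0.009],[-1,[-3.4,-4.6,207],-0.009],[-1,[-3.4,-4.6,207],-0.009],[-1,[-3.4,-4.6,207],-0.009]]' 50
```

```text
t: 10.12
eef_pos: [0.5424, -0.2374, 0.0442]
ee_rot: [-3.141, -0.0, -1.701]
force: [-0.0, -0.3, 0.9]
width: 0.0199
gripper_force: 50.0
```

```bash
python3 -m jog '[[-1,[0,0,-5],0],[-1,[0,0,-15],0],[-1,[0,0,-35],0],[-1,[0,0,-60],0.05],[-1,[0,0,-85],0.12],[-1,[0,0,-95],0.18],[-1,[0,0,-97],0.19],[-1,[0,0,-97],0.19],[-1,[0,0,-97],0.19]]'
python3 - <<'E'
from h import *
from station import status,optics
import cv2
s=status.get_state(); print(s['t'],s['eef_pos'],s['ee_rot'],s['force'],s['moment'])
im=[]
for n in("top","side"):
    f=optics.grab_frame(n); np.savez(n+"4.npz",**f); im.append(f["color"][:,:,::-1])
yaw=s['ee_rot'][2]; b=s['eef_pos']-.0955*np.array([np.cos(yaw),np.sin(yaw),0]); b[2]+=.130-.045; print("bar expect",b)
out=[]
for n,i in zip(("top","side"),im):
    f=np.load(n+"4.npz"); M=np.linalg.inv(f["cam_to_world"]); c=M[:3,:3]@b+M[:3,3]; p=(f["mtx"]@c)[:2]/c[2]; print(n,p)
    x,y=int(p[0])-25,int(p[1])-30; print("crop0",x,y); out.append(cv2.resize(i[y:y+60,x:x+50],None,fx=8,fy=8,interpolation=cv2.INTER_CUBIC))
cv2.imwrite("pics/bar4.png",np.hstack(out))
E
```

```text
t: 11.25
eef_pos: [0.5419, -0.2372, 0.1404]
ee_rot: [3.14, -0.0, -1.89]
force: [-0.0, 0.6, -2.2]
width: 0.0194
gripper_force: 50.0
11.25 [ 0.54187241 -0.23724245  0.14039793] [ 3.14034553e+00 -1.57713839e-04 -1.89011765e+00] [-0.0468514   0.62778021 -2.24795368] [-0.07439249  0.01754268  0.03613462]
bar expect [ 0.57185199 -0.1465701   0.22539793]
top [313.53975075 172.18751704]
crop0 288 142
side [314.48358901 189.0364505 ]
crop0 289 159
```

View pics/bar4.png

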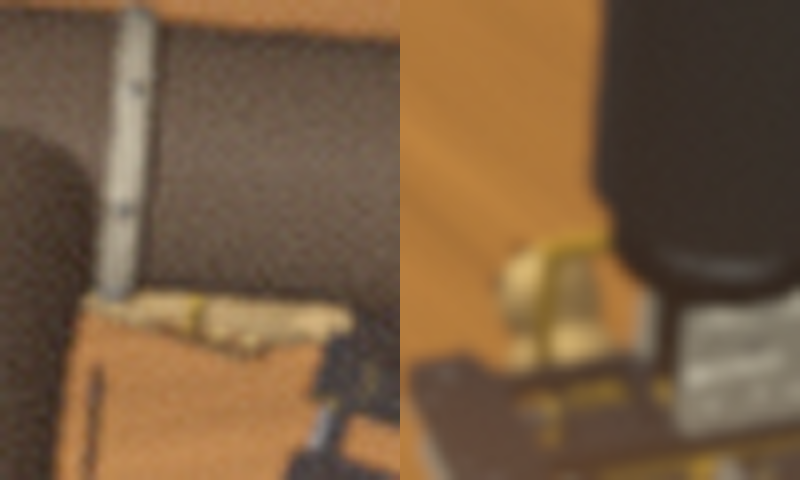

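The side crop shows the bar's near end at about (307.5,189); the arm hides the rest. The expected bar middle projects to (314.5,189). I'll check that end against the prediction and look through the wrist camera.

```bash
python3 - <<'E'
from h import *
from station import status,optics
import cv2
s=status.get_state(); yaw=s['ee_rot'][2]; X=-np.array([np.cos(yaw),np.sin(yaw),0]); Y=np.array([-X[1],X[0],0])
b=s['eef_pos']+.0955*X; b[2]+=.085
def pj(f,w):
    M=np.linalg.inv(f["cam_to_world"]); c=M[:3,:3]@w+M[:3,3]; return ((f["mtx"]@c)[:2]/c[2]).round(1)
S=np.load("side4.npz"); f=optics.grab_frame("wrist"); np.savez("w5.npz",**f); cv2.imwrite("pics/w5.png",f["color"][:,:,::-1])
for k in(-.022,.022):
    for dz in (0,-.005,-.01): print(k,dz,pj(S,b+k*Y+[0,0,dz]),pj(f,b+k*Y+[0,0,dz]))
E
```

```text
-0.022 0 [321.7 187.7] [205.1 700.9]
-0.022 -0.005 [321.6 189.1] [208.4 674.7]
-0.022 -0.01 [321.4 190.5] [211.4 650.6]
0.022 0 [307.4 190.3] [352.6 700.7]
0.022 -0.005 [307.3 191.6] [349.4 674.5]
0.022 -0.01 [307.2 193. ] [346.4 650.4]
```

View pics/w5.png

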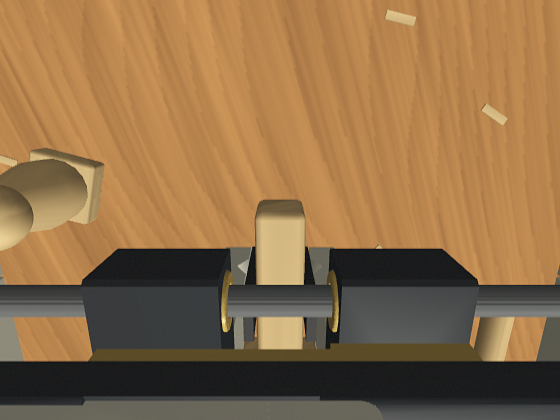

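No droop: the measured end is within 1 px of the prediction. Now I'll approach to about 120 mm short of the throat, in line with the hook.

```bash
python3 -m jog '[[-1,[-10,8,0],0],[-1,[-25,25,0],0],[-1,[-50,50,0],0],[-1,[-80,75,0],0],[-1,[-110,100,0],0],[-1,[-140,122,-0.5],0],[-1,[-165,138,-0.5],0],[-1,[-182,146,-0.5],0],[-1,[-188,149,-0.5],0],[-1,[-190,150,-0.5],0],[-1,[-190,150,-0.5],0],[-1,[-190,150,-0.5],0]]'
cat > chk.py <<'E'
from h import *
from station import status,optics
import cv2,sys
s=status.get_state(); yaw=s['ee_rot'][2]; X=-np.array([np.cos(yaw),np.sin(yaw),0]); Y=np.array([-X[1],X[0],0])
b=s['eef_pos']+.0955*X; b[2]+=.0858
o=np.array([.5273,.195,0]); d=b-o; XS=np.array([np.cos(np.radians(71.6)),np.sin(np.radians(71.6)),0]); YS=np.array([-XS[1],XS[0],0])
print("t",s['t'],"bar in stand mm",(1000*np.array([d@XS,d@YS,d[2]])).round(1),"dyaw",np.degrees(yaw)+180-71.6,"F",s['force'].round(1),"M",s['moment'].round(2))
def pj(f,w):
    M=np.linalg.inv(f["cam_to_world"]); c=M[:3,:3]@w+M[:3,3]; return ((f["mtx"]@c)[:2]/c[2]).round(1)
im=[]
for n in("top","side"):
    f=optics.grab_frame(n); np.savez(n+sys.argv[1]+".npz",**f)
    hk=o+[0,0,.221+.038]; p=pj(f,(b+hk)/2); x,y=int(p[0])-33,int(p[1])-50
    print(n,"bar ends",pj(f,b+.022*Y),pj(f,b-.022*Y),"hook tip corners",pj(f,hk-.022*XS-.006*YS),pj(f,hk-.022*XS+.006*YS),"crop0",x,y)
    im.append(cv2.resize(f["color"][y:y+100,x:x+66,::-1],None,fx=6,fy=6,interpolation=cv2.INTER_CUBIC))
cv2.imwrite(f"pics/c{sys.argv[1]}.png",np.hstack(im))
E
python3 chk.py 6
```

```text
t: 12.9
eef_pos: [0.4597, -0.0103, 0.1415]
ee_rot: [3.141, -0.0, -1.892]
force: [-0.6, 0.3, -1.9]
width: 0.0197
gripper_force: 50.0
t 12.9 bar in stand mm [-120.6   -0.6  227.3] dyaw 0.02387754733919678 F [-0.6  0.3 -1.9] M [-0.05 -0.06 -0.03]
top bar ends [242.3 203. ] [246.7 190.4] hook tip corners [215.2 184.3] [214.  187.8] crop0 193 140
side bar ends [240.6 161.9] [254.4 159.8] hook tip corners [241.2 135.6] [237.5 136.1] crop0 209 96
```

```bash
cat > br.py <<'E'
from h import *
import cv2,sys
for n,(x0,y0,x1,y1) in (("side",(225,125,275,190)),("top",(200,160,260,215))):
    f=np.load(n+sys.argv[1]+".npz"); h=cv2.cvtColor(f["color"],cv2.COLOR_RGB2HSV)[y0:y1,x0:x1]
    for nm,m in (("brass",(h[...,0]>=20)&(h[...,0]<=32)&(h[...,1]>165)&(h[...,2]>90)),("blue",(h[...,0]>98)&(h[...,0]<125)&(h[...,1]>110))):
        nl,l,st,c=cv2.connectedComponentsWithStats(m.astype(np.uint8))
        print(n,nm,[(st[i]+[x0,y0,0,0,0]).tolist() for i in range(1,nl) if st[i][4]>5])
        if nm=="brass":
            for r in range(m.shape[0]):
                w=np.where(m[r])[0]
                if len(w)>1: print(r+y0,(w+x0).tolist()[:18])
E
python3 br.py 6
```

```text
side brass []
side blue [[237, 131, 2, 7, 12]]
top brass []
top blue [[205, 160, 11, 28, 69]]
```

```bash
python3 -m jog '[[-1,[-5,0.6,0],0],[-1,[-15,0.6,0],0],[-1,[-28,0.6,0],0],[-1,[-42,0.6,0],0],[-1,[-55,0.6,0],0],[-1,[-66,0.6,0],0],[-1,[-73,0.6,0],0],[-1,[-76,0.6,0],0],[-1,[-76,0.6,0],0],[-1,[-76,0.6,0],0]]'; python3 chk.py 7
```

```text
t: 14.25
eef_pos: [0.4829, 0.0623, 0.1415]
ee_rot: [3.141, -0.0, -1.891]
force: [-0.2, 0.4, -1.0]
width: 0.0199
gripper_force: 50.0
t 14.25 bar in stand mm [-44.5   0.3 227.3] dyaw 0.04631317602813567 F [-0.2  0.4 -1. ] M [-0.11  0.   -0.04]
top bar ends [220.3 196. ] [224.7 183.4] hook tip corners [215.2 184.3] [214.  187.8] crop0 182 136
side bar ends [234.5 149. ] [247.9 147. ] hook tip corners [241.2 135.6] [237.5 136.1] crop0 206 90
```

View pics/c7.png

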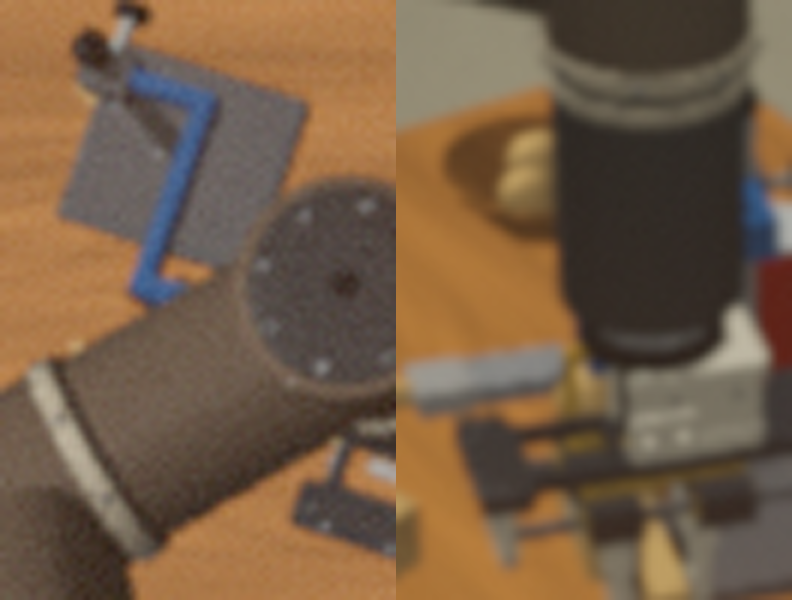

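The arm hides most of it. The side crop shows the bar's near end at about (234.6,148.2), against a predicted (234.5,149). I'll check the hook's predicted corners against the unobstructed side0 blue mask.

```bash
python3 - <<'E'
from h import *
import cv2
o=np.array([.5273,.195,0]); a=np.radians(71.6); XS=np.array([np.cos(a),np.sin(a),0]); YS=np.array([-XS[1],XS[0],0])
f=np.load("side0.npz")
def pj(x,y,z):
    w=o+(x*XS+y*YS)/1000+[0,0,z/1000]; M=np.linalg.inv(f["cam_to_world"]); c=M[:3,:3]@w+M[:3,3]; return ((f["mtx"]@c)[:2]/c[2]).round(1).tolist()
h=38
for n,p in dict(backtop=(19,6,221),tiptopL=(-22,6,221),tiptopR=(-22,-6,221),tipbotL=(-22,6,197),tipbotR=(-22,-6,197),lipL=(-17,6,181),lipR=(-17,-6,181),Lcorner=(9,-105,221)).items(): print(n,pj(p[0],p[1],p[2]+h))
hs=cv2.cvtColor(f["color"],cv2.COLOR_RGB2HSV); m=(hs[...,0]>98)&(hs[...,0]<125)&(hs[...,1]>110)
for r in range(122,160): w=np.where(m[r,225:275])[0]+225; print(r,(w.min(),w.max(),len(w)) if len(w) else None, f["color"][r,238:243].sum(1).tolist())
E
```

```text
backtop [234.5, 129.7]
tiptopL [237.5, 136.1]
tiptopR [241.2, 135.6]
tipbotL [237.7, 142.6]
tipbotR [241.3, 142.0]
lipL [237.5, 146.0]
lipR [241.1, 145.5]
Lcorner [268.2, 126.6]
122 (np.int64(264), np.int64(266), 3) [325, 325, 325, 324, 317]
123 (np.int64(264), np.int64(266), 3) [319, 317, 306, 290, 287]
124 (np.int64(264), np.int64(266), 3) [277, 270, 262, 269, 285]
125 (np.int64(264), np.int64(267), 4) [223, 233, 257, 283, 306]
126 (np.int64(262), np.int64(267), 6) [219, 254, 289, 311, 320]
127 (np.int64(262), np.int64(267), 6) [262, 297, 316, 323, 328]
128 None [305, 327, 333, 331, 330]
129 None [318, 321, 318, 313, 305]
130 None [295, 285, 268, 259, 251]
131 (np.int64(237), np.int64(240), 4) [272, 252, 226, 209, 205]
132 (np.int64(237), np.int64(240), 4) [268, 251, 220, 192, 184]
133 (np.int64(237), np.int64(240), 4) [271, 262, 232, 200, 185]
134 (np.int64(237), np.int64(241), 5) [268, 266, 243, 209, 190]
135 (np.int64(237), np.int64(240), 4) [257, 255, 240, 216, 208]
136 (np.int64(237), np.int64(239), 3) [229, 225, 221, 232, 252]
137 None [199, 197, 210, 253, 290]
138 None [192, 188, 212, 265, 307]
139 None [190, 188, 213, 265, 309]
140 None [191, 188, 215, 264, 304]
141 None [194, 205, 234, 275, 306]
142 None [205, 239, 270, 296, 314]
143 None [221, 264, 296, 311, 315]
144 None [233, 273, 299, 315, 320]
145 (np.int64(238), np.int64(238), 1) [236, 252, 281, 304, 317]
146 (np.int64(238), np.int64(238), 1) [223, 220, 248, 292, 315]
147 None [205, 196, 231, 283, 316]
148 None [200, 187, 222, 279, 316]
149 None [200, 189, 216, 274, 314]
150 None [213, 186, 213, 265, 307]
151 None [238, 214, 225, 268, 308]
152 None [274, 258, 266, 292, 312]
153 None [306, 301, 302, 309, 321]
154 None [323, 316, 316, 319, 322]
155 None [327, 324, 319, 319, 318]
156 None [328, 323, 320, 320, 320]
157 None [322, 324, 324, 318, 319]
158 None [318, 324, 324, 321, 318]
159 None [331, 336, 329, 322, 322]
```

The hook's mouth edges match the predictions within 1 px. Now I'll go in slowly.

```bash
python3 -m jog '[[-1,[-3,0,0],0],[-1,[-8,0,0],0],[-1,[-13,0,0],0],[-1,[-18,0,0],0],[-1,[-22,0,0],0],[-1,[-26,0,0],0],[-1,[-28,0,0],0],[-1,[-28,0,0],0]]'; python3 chk.py 8 | head -1
```

```text
t: 15.35
eef_pos: [0.4919, 0.0892, 0.1415]
ee_rot: [3.142, -0.0, -1.891]
force: [-0.4, 0.5, -2.2]
width: 0.0196
gripper_force: 50.0
t 15.35 bar in stand mm [-16.1   0.4 227.3] dyaw 0.07320253151507927 F [-0.4  0.5 -2.2] M [-0.1  -0.06 -0.01]
```

```bash
python3 -m jog '[[-1,[-2,0,0],0],[-1,[-5,0,0],0],[-1,[-8,0,0],0],[-1,[-11,0,0],0],[-1,[-13.5,0,0],0],[-1,[-15.5,0,0],0],[-1,[-16,0,0],0],[-1,[-16,0,0],0]]'; python3 chk.py 9 | head -1
```

```text
t: 16.45
eef_pos: [0.4968, 0.1043, 0.1415]
ee_rot: [3.142, -0.0, -1.891]
force: [-1.1, -0.1, -1.4]
width: 0.0196
gripper_force: 50.0
t 16.45 bar in stand mm [-2.000e-01  4.000e-01  2.273e+02] dyaw 0.06739046459503584 F [-1.1 -0.1 -1.4] M [-0.07  0.02 -0.03]
```

```bash
python3 -m jog '[[-1,[0,0,2],0],[-1,[0,0,5],0],[-1,[0,0,8],0],[-1,[0,0,11],0],[-1,[0,0,14],0],[-1,[0,0,16],0],[-1,[0,0,17],0],[-1,[0,0,17],0],[-1,[0,0,17],0]]'; python3 chk.py 10 | head -1
```

```text
t: 17.68
eef_pos: [0.4969, 0.1043, 0.1247]
ee_rot: [-3.141, 0.0, -1.891]
force: [-0.3, 0.5, -1.4]
width: 0.0196
gripper_force: 50.0
t 17.675 bar in stand mm [-1.000e-01  3.000e-01  2.105e+02] dyaw 0.06382416548491676 F [-0.3  0.5 -1.4] M [-0.11 -0.1   0.02]
```

```bash
python3 -m jog '[[-1,[0,0,0.5],0],[-1,[0,0,1],0],[-1,[0,0,1],0],[-1,[0,0,1],0]]'; python3 chk.py 11 | head -1
```

```text
t: 18.27
eef_pos: [0.4969, 0.1043, 0.1235]
ee_rot: [3.142, -0.0, -1.891]
force: [0.1, -0.2, -1.2]
width: 0.0198
gripper_force: 50.0
t 18.275 bar in stand mm [-2.000e-01  3.000e-01  2.093e+02] dyaw 0.06429672447762869 F [ 0.1 -0.2 -1.2] M [-0.05 -0.04 -0.  ]
```

```bash
python3 -m jog '[[-1,[0,0,0.5],0],[-1,[0,0,1],0],[-1,[0,0,1],0],[-1,[0,0,1],0]]'|sed -n 2p; python3 chk.py 12 | head -1;  python3 -m jog '[[-1,[0,0,0.5],0],[-1,[0,0,1],0],[-1,[0,0,1],0],[-1,[0,0,1],0]]'|sed -n 2p; python3 chk.py 13 | head -1
```

```text
eef_pos: [0.4969, 0.1043, 0.1225]
t 18.875 bar in stand mm [-2.000e-01  4.000e-01  2.083e+02] dyaw 0.0648492159873939 F [-0.1 -1.1 -1.5] M [-0.1  -0.07  0.01]
eef_pos: [0.4969, 0.1043, 0.1216]
t 19.475 bar in stand mm [-2.000e-01  3.000e-01  2.074e+02] dyaw 0.06466427316274803 F [-0.4  0.1 -1.7] M [-0.05 -0.    0.07]
```

```bash
python3 -m jog '[[-1,[0,0,0.5],0],[-1,[0,0,0.5],0],[-1,[0,0,0.5],0]]'|sed -n 2p; python3 chk.py 14 | head -1
```

```text
eef_pos: [0.4969, 0.1043, 0.121]
t 19.95 bar in stand mm [-2.000e-01  4.000e-01  2.068e+02] dyaw 0.06609454928378966 F [-0.2 -0.5 -1.5] M [-0.06 -0.04  0.01]
```

```bash
for k in a; do python3 -m jog '[[-1,[0,0,0.5],0],[-1,[0,0,0.7],0],[-1,[0,0,0.7],0]]'|sed -n 2p; python3 chk.py 15 | head -1; done; python3 -m jog '[[-1,[0,0,0.5],0],[-1,[0,0,0.7],0],[-1,[0,0,0.7],0]]'|sed -n 2p; python3 chk.py 16 | head -1
```

```text
eef_pos: [0.4971, 0.1045, 0.1205]
t 20.425 bar in stand mm [1.000e-01 2.000e-01 2.063e+02] dyaw 0.07192524316931781 F [ 0.   0.  -0.4] M [ 0.23 -0.03  0.06]
eef_pos: [0.4974, 0.1047, 0.12]
t 20.9 bar in stand mm [  0.3   0.  205.8] dyaw 0.0755811198182812 F [-1.   1.3  3.5] M [ 0.94 -0.15  0.05]
```

Seated: contact came at bar axis 206.5 mm, against an expected 207. I'll ease off the extra load and then open.

```bash
python3 -m jog '[[-1,[0,0,-0.3],0],[-1,[0,0,-0.6],0],[-1,[0,0,-0.7],0],[-1,[0,0,-0.7],0]]' 15; python3 chk.py 17 | head -1
```

```text
t: 21.5
eef_pos: [0.4968, 0.1042, 0.1203]
ee_rot: [3.141, -0.0, -1.891]
force: [1.5, 1.0, 1.9]
width: 0.0201
gripper_force: 15.0
t 21.5 bar in stand mm [ -0.3   0.4 206.1] dyaw 0.056746929639473365 F [1.5 1.  1.9] M [ 0.62 -0.46 -0.02]
```

```bash
python3 -m jog '[[-0.48,[0,0,0],0],[-0.44,[0,0,0],0],[-0.38,[0,0,0],0],[-0.3,[0,0,0],0],[-0.1,[0,0,0],0],[0.1,[0,0,0],0],[0.3,[0,0,0],0],[0.3,[0,0,0],0],[0.3,[0,0,0],0],[0.3,[0,0,0],0],[0.3,[0,0,0],0],[0.3,[0,0,0],0],[0.3,[0,0,0],0],[0.3,[0,0,0],0]]'
python3 - <<'E'
from h import *
from station import status,optics
import cv2
s=status.get_state()
f=optics.grab_frame("wrist"); np.savez("w6.npz",**f); g=np.load("w5.npz")
for F in (g,f):
    h=cv2.cvtColor(F["color"],cv2.COLOR_RGB2HSV)
    for r in (200,205,210,220,235,245): print(r,F["color"][r,225:335:6].sum(1).tolist())
E
```

```text
t: 23.35
eef_pos: [0.4969, 0.1043, 0.1204]
ee_rot: [3.142, -0.0, -1.891]
force: [-0.1, 0.2, 0.4]
width: 0.0569
gripper_force: 0.0
200 [388, 401, 426, 409, 392, 426, 348, 216, 214, 208, 208, 232, 260, 403, 403, 413, 420, 427, 420]
205 [377, 390, 421, 415, 398, 414, 220, 249, 253, 247, 251, 254, 255, 407, 407, 409, 417, 426, 424]
210 [366, 387, 414, 425, 409, 402, 251, 260, 260, 258, 247, 246, 246, 267, 400, 408, 416, 422, 427]
220 [410, 373, 388, 418, 414, 293, 524, 520, 512, 510, 509, 513, 517, 493, 427, 397, 410, 420, 425]
235 [402, 406, 404, 386, 408, 242, 531, 535, 530, 526, 525, 528, 536, 505, 390, 422, 409, 410, 415]
245 [407, 389, 393, 408, 422, 277, 528, 537, 527, 527, 530, 528, 534, 497, 404, 410, 437, 428, 413]
200 [384, 390, 390, 367, 380, 372, 201, 208, 219, 235, 243, 232, 229, 370, 369, 509, 355, 368, 367]
205 [383, 391, 386, 362, 380, 306, 241, 237, 234, 240, 240, 242, 234, 376, 365, 506, 354, 369, 355]
210 [385, 394, 398, 357, 373, 219, 276, 270, 258, 253, 251, 248, 244, 229, 360, 509, 349, 368, 362]
220 [379, 385, 389, 371, 369, 425, 519, 511, 504, 501, 501, 506, 515, 479, 373, 353, 344, 362, 373]
235 [395, 387, 389, 361, 376, 403, 519, 511, 506, 502, 503, 506, 516, 464, 374, 383, 351, 349, 369]
245 [400, 391, 394, 377, 367, 379, 519, 512, 502, 502, 505, 504, 516, 439, 368, 374, 379, 351, 355]
```

The bird is free and the force is about zero. Now I'll withdraw upward, then back.

```bash
python3 -m jog '[[0.3,[0,0,-5],0],[0.3,[0,0,-15],0],[0.3,[0,0,-30],0],[0.3,[0,0,-50],0],[0.3,[0,0,-75],0],[0.3,[10,0,-100],0],[0.3,[50,0,-120],0],[0.3,[100,0,-130],0],[0.3,[150,0,-140],0],[0.3,[200,0,-140],0],[0.3,[225,0,-140],0],[0.3,[225,0,-140],0],[0.3,[225,0,-140],0],[0.3,[225,0,-140],0]]'
python3 - <<'E'
from h import *
from station import optics,status
import cv2
a=[optics.grab_frame(n) for n in("top","side")]
for i in range(12): optics.grab_frame("wrist")
b=[optics.grab_frame(n) for n in("top","side")]
for n,u,v in zip(("top","side"),a,b):
    np.savez(n+"20.npz",**v); d=cv2.absdiff(cv2.GaussianBlur(u["color"],(5,5),0),cv2.GaussianBlur(v["color"],(5,5),0)).max(2); print(n,"motion px",(d>25).sum())
# tail end, bird line in top view; predicted points if level & seated
o=np.array([.5273,.195,0]); c=np.radians(71.6); XS=np.array([np.cos(c),np.sin(c),0]); YS=np.array([-XS[1],XS[0],0])
for n,f in zip(("top","side"),b):
    M=np.linalg.inv(f["cam_to_world"]); pj=lambda x,y,z:(lambda k:((f["mtx"]@k)[:2]/k[2]).round(1).tolist())(M[:3,:3]@(o+(x*XS+y*YS)/1000+[0,0,z/1000])+M[:3,3])
    z0=77
    print(n,"tail end",pj(-130,0,z0+62),"tail low",pj(-130,0,z0+38),"head top",pj(50,0,z0+86),"barends",pj(0,22,z0+130),pj(0,-22,z0+130))
    base=np.load(n+"0.npz")["color"]; d=cv2.absdiff(base,f["color"]).max(2)>40
    nl,l,st,ce=cv2.connectedComponentsWithStats(cv2.morphologyEx(d.astype(np.uint8),cv2.MORPH_OPEN,np.ones((2,2))))
    print([st[i].tolist() for i in range(1,nl) if st[i][4]>20])
print(status.get_state()['t'],status.get_state()['eef_pos'])
E
```

```text
t: 25.15
eef_pos: [0.4264, -0.1087, 0.2607]
ee_rot: [-3.141, 0.0, -1.89]
force: [0.3, -1.2, 0.1]
width: 0.0569
gripper_force: 0.0
top motion px 0
side motion px 0
top tail end [249.4, 200.9] tail low [250.0, 201.6] head top [199.3, 183.6] barends [208.7, 192.4] [213.1, 180.1]
[[42, 181, 289, 239, 17496], [198, 183, 6, 7, 34], [216, 183, 14, 9, 38], [205, 189, 8, 6, 31], [214, 191, 10, 5, 36], [29, 276, 9, 5, 30], [0, 279, 90, 136, 5179], [29, 285, 7, 7, 30], [260, 327, 12, 2, 24], [290, 352, 14, 14, 118], [278, 367, 14, 27, 273], [287, 399, 9, 15, 70], [272, 404, 9, 7, 34], [64, 408, 6, 5, 23], [108, 415, 48, 5, 189]]
side tail end [248.6, 185.6] tail low [248.7, 191.6] head top [235.0, 149.5] barends [231.6, 147.1] [244.6, 145.2]
[[0, 0, 289, 231, 19738], [85, 74, 6, 7, 25], [248, 92, 57, 89, 2416], [72, 94, 23, 7, 97], [0, 119, 90, 180, 5309], [228, 134, 38, 54, 853], [276, 186, 7, 8, 37], [0, 192, 6, 8, 27], [251, 193, 6, 5, 24], [125, 209, 28, 43, 582], [313, 233, 7, 9, 31], [298, 235, 17, 20, 105], [114, 253, 35, 32, 225]]
25.95 [ 0.42607744 -0.10930263  0.26035416]
```

```bash
python3 -c "
from station import order,status
print(order.job_done())"
```

```text
the job is handed in; nothing more can be done
None
```

The bird is hanging still and nearly level by its stirrup on the blue hook (h ≈ 38 mm, found by touch), the gripper is clear of it, and I handed the job in at about 26 s; after release I checked it by image comparison only, not by viewing a picture.

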